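Change over the heat-sink bench

TASK

Get the heat-sink bench ready for the next batch: the tall and the low black heat sink sit in each other's nests, so swap them, each sitting flat and square in the pocket where the other one was (the empty grey mat is a free place to set one down meanwhile). Also lay every loose aluminium clamp bar flat in the blue kit tray, one to a compartment and lengthwise along it, in any order, and do not disturb the jar, the screwdriver or the cup.

Things in the scene. Friction and masses are not known exactly. Their poses are not given: they have to be found in the camera images.
- tall_sink: tall black plate-fin heat sink, a block 90 (x) x 60 (y) x 70 (z) mm, 0.42 kg, with straight fins running along x; it can be gripped across its 60 mm width on the outer fins. Origin: centre of its underside. Starts in the pocket of nest_p.
- low_sink: low black pin-fin heat sink, a block 90 (x) x 60 (y) x 40 (z) mm, 0.28 kg, covered in round pins; gripped across its 60 mm width. Origin: centre of its underside. Starts in the pocket of nest_q.
- nest_p: aluminium nest plate fixed to the bench, 116 (x) x 86 (y) mm, 4 mm thick, with a rim 8 mm wide and 5 mm high (top 9 mm above the bench) round a 100 x 70 mm pocket. Origin: centre of its underside; x along its long side, z up. Both nests are alike. Holds the tall heat sink at the start; it is to the left or to the right.
- nest_q: aluminium nest plate fixed to the bench, 116 (x) x 86 (y) mm, 4 mm thick, with a rim 8 mm wide and 5 mm high (top 9 mm above the bench) round a 100 x 70 mm pocket. Origin: centre of its underside; x along its long side, z up. Both nests are alike. Holds the low heat sink at the start.
- nest_p_seat (a point): centre of the pocket floor of nest_p, 4 mm above the bench, axes as the nest's.
- nest_q_seat (a point): centre of the pocket floor of nest_q, 4 mm above the bench, axes as the nest's.
- tray: blue plastic kit tray with a grey floor, fixed to the bench, 132 (x) x 222 (y) mm, floor 4 mm thick, with four parallel compartments side by side in y, each 112 (x) x 36 (y) mm, 54 mm apart; walls 5 mm high above the floor (top 9 mm above the bench), 18 mm wide between compartments. Origin: centre of its underside; z up.
- rest_mat: flat grey mat fixed on the bench, 115 x 105 x 3 mm, empty: a free place to set a heat sink down for a while. Origin: centre of its underside.
- slot0 (a point): centre of the floor of tray compartment 0, 4 mm above the bench; x along the compartment.
- slot1 (a point): centre of the floor of tray compartment 1, 4 mm above the bench; x along the compartment.
- slot2 (a point): centre of the floor of tray compartment 2, 4 mm above the bench; x along the compartment.
- slot3 (a point): centre of the floor of tray compartment 3, 4 mm above the bench; x along the compartment.
- bar0: plain aluminium clamp bar, 100 (x) x 28 (y) x 16 (z) mm, 0.12 kg, with a counterbored hole at each end (look only). Origin: centre of its underside; x along its length. All bars are alike; two to four of them are present.
- bar1: plain aluminium clamp bar, 100 (x) x 28 (y) x 16 (z) mm, 0.12 kg, with a counterbored hole at each end (look only). Origin: centre of its underside; x along its length. All bars are alike; two to four of them are present.
- bar2: plain aluminium clamp bar, 100 (x) x 28 (y) x 16 (z) mm, 0.12 kg, with a counterbored hole at each end (look only). Origin: centre of its underside; x along its length. All bars are alike; two to four of them are present.
- bar3: plain aluminium clamp bar, 100 (x) x 28 (y) x 16 (z) mm, 0.12 kg, with a counterbored hole at each end (look only). Origin: centre of its underside; x along its length. All bars are alike; two to four of them are present.
- paste_jar: bystander: closed jar, 60 mm wide, 60 mm high, standing beyond the tray. Origin: centre of its underside.
- screwdriver: bystander: screwdriver 200 mm long, lying beyond the tray. Origin: on its length, underside.
- pen_cup: bystander: empty grey cup, 72 mm wide, 80 mm high, standing to the right. Origin: centre of its underside.
Things that resemble listed ones, but are neither listed nor needed, are in the scene too. What is shaped like the bar2 but purple or yellow is not meant.

How it is judged:
At the end, for the whole second after the job is handed in: Tall heat sink in nest_q, low one in nest_p: within 12 mm of the pocket centre, on its floor (3.5 mm), square (0.2 rad), level (0.06 rad). Each bar present on the floor of a tray compartment, level, within 15 mm of its centre, lengthwise (0.2 rad). All released and at rest (horizontal distance between tall_sink and nest_q_seat below 0.012 m and z of tall_sink in the frame of nest_q_seat between -0.0035 and 0.0035 m and angle between the x axis of tall_sink and the x axis of nest_q_seat, either way round below 0.2 rad and angle between the z axis of tall_sink and the z axis of nest_q_seat, either way round below 0.06 rad and horizontal distance between low_sink and nest_p_seat below 0.012 m and z of low_sink in the frame of nest_p_seat between -0.0035 and 0.0035 m and angle between the x axis of low_sink and the x axis of nest_p_seat, either way round below 0.2 rad and angle between the z axis of low_sink and the z axis of nest_p_seat, either way round below 0.06 rad and linear speed of each of tall_sink, low_sink, bar0, bar1, bar2, bar3 below 0.02 m/s and ((horizontal distance between bar0 and slot0 below 0.015 m and z of bar0 in the frame of slot0 between -0.0035 and 0.0035 m and angle between the x axis of bar0 and the x axis of slot0, either way round below 0.2 rad and angle between the z axis of bar0 and the z axis of slot0, either way round below 0.06 rad) or (horizontal distance between bar0 and slot1 below 0.015 m and z of bar0 in the frame of slot1 between -0.0035 and 0.0035 m and angle between the x axis of bar0 and the x axis of slot1, either way round below 0.2 rad and angle between the z axis of bar0 and the z axis of slot1, either way round below 0.06 rad) or (horizontal distance between bar0 and slot2 below 0.015 m and z of bar0 in the frame of slot2 between -0.0035 and 0.0035 m and angle between the x axis of bar0 and the x axis of slot2, either way round below 0.2 rad and angle between the z axis of bar0 and the z axis of slot2, either way round below 0.06 rad) or (horizontal distance between bar0 and slot3 below 0.015 m and z of bar0 in the frame of slot3 between -0.0035 and 0.0035 m and angle between the x axis of bar0 and the x axis of slot3, either way round below 0.2 rad and angle between the z axis of bar0 and the z axis of slot3, either way round below 0.06 rad)) and ((horizontal distance between bar1 and slot0 below 0.015 m and z of bar1 in the frame of slot0 between -0.0035 and 0.0035 m and angle between the x axis of bar1 and the x axis of slot0, either way round below 0.2 rad and angle between the z axis of bar1 and the z axis of slot0, either way round below 0.06 rad) or (horizontal distance between bar1 and slot1 below 0.015 m and z of bar1 in the frame of slot1 between -0.0035 and 0.0035 m and angle between the x axis of bar1 and the x axis of slot1, either way round below 0.2 rad and angle between the z axis of bar1 and the z axis of slot1, either way round below 0.06 rad) or (horizontal distance between bar1 and slot2 below 0.015 m and z of bar1 in the frame of slot2 between -0.0035 and 0.0035 m and angle between the x axis of bar1 and the x axis of slot2, either way round below 0.2 rad and angle between the z axis of bar1 and the z axis of slot2, either way round below 0.06 rad) or (horizontal distance between bar1 and slot3 below 0.015 m and z of bar1 in the frame of slot3 between -0.0035 and 0.0035 m and angle between the x axis of bar1 and the x axis of slot3, either way round below 0.2 rad and angle between the z axis of bar1 and the z axis of slot3, either way round below 0.06 rad)) and ((horizontal distance between bar2 and slot0 below 0.015 m and z of bar2 in the frame of slot0 between -0.0035 and 0.0035 m and angle between the x axis of bar2 and the x axis of slot0, either way round below 0.2 rad and angle between the z axis of bar2 and the z axis of slot0, either way round below 0.06 rad) or (horizontal distance between bar2 and slot1 below 0.015 m and z of bar2 in the frame of slot1 between -0.0035 and 0.0035 m and angle between the x axis of bar2 and the x axis of slot1, either way round below 0.2 rad and angle between the z axis of bar2 and the z axis of slot1, either way round below 0.06 rad) or (horizontal distance between bar2 and slot2 below 0.015 m and z of bar2 in the frame of slot2 between -0.0035 and 0.0035 m and angle between the x axis of bar2 and the x axis of slot2, either way round below 0.2 rad and angle between the z axis of bar2 and the z axis of slot2, either way round below 0.06 rad) or (horizontal distance between bar2 and slot3 below 0.015 m and z of bar2 in the frame of slot3 between -0.0035 and 0.0035 m and angle between the x axis of bar2 and the x axis of slot3, either way round below 0.2 rad and angle between the z axis of bar2 and the z axis of slot3, either way round below 0.06 rad)) and ((horizontal distance between bar3 and slot0 below 0.015 m and z of bar3 in the frame of slot0 between -0.0035 and 0.0035 m and angle between the x axis of bar3 and the x axis of slot0, either way round below 0.2 rad and angle between the z axis of bar3 and the z axis of slot0, either way round below 0.06 rad) or (horizontal distance between bar3 and slot1 below 0.015 m and z of bar3 in the frame of slot1 between -0.0035 and 0.0035 m and angle between the x axis of bar3 and the x axis of slot1, either way round below 0.2 rad and angle between the z axis of bar3 and the z axis of slot1, either way round below 0.06 rad) or (horizontal distance between bar3 and slot2 below 0.015 m and z of bar3 in the frame of slot2 between -0.0035 and 0.0035 m and angle between the x axis of bar3 and the x axis of slot2, either way round below 0.2 rad and angle between the z axis of bar3 and the z axis of slot2, either way round below 0.06 rad) or (horizontal distance between bar3 and slot3 below 0.015 m and z of bar3 in the frame of slot3 between -0.0035 and 0.0035 m and angle between the x axis of bar3 and the x axis of slot3, either way round below 0.2 rad and angle between the z axis of bar3 and the z axis of slot3, either way round below 0.06 rad))); the robot touches nothing.
It fails at once if the jar, the screwdriver or the cup is moved by more than 30 mm (distance of any of paste_jar, screwdriver, pen_cup from where it was at the start of the episode above 0.03 m).
Of bar0, bar1, bar2, bar3 only 2 to 4 are there at a start; the rules pass over those that are not, and their reading is None.
At some moment in a run one of bar0, bar1, bar2, bar3 may be knocked a few centimetres aside while the robot is not near it.
Once in a run the grip may slacken for a moment while it holds something.
It also fails if it takes over 210 s, if anything falls off the work surface, if the arm or the gripper's body presses on something with over 40 N, if the wrist force passes 120 N, or if a joint passes its speed limit or range.

ROBOT

A 7-joint arm with a two-finger parallel gripper is mounted at the origin on the work surface. World frame = base frame: x ahead of the robot, y to its left, z up, the work surface at z = 0. Lengths are in m, angles in rad, forces in N, time in s.
With the tool pointing down it reaches from about 0.425 to 1.025 m from the base axis. Payload 3.6 kg.
Tool frame: the origin (TCP) lies midway between the tips of the shut fingers; the grasp point (between the pads) lies 19 mm behind it; z points along the fingers, y is the line along which they close (so a half turn about z gives the same grasp; the last joint's range is limited). The gripper opens to 85 mm and grips with 20 to 120 N. Pads are 22 mm wide; open, the fingers measure 114 mm over their backs; the gripper's body (76 mm by 85 mm) begins 54 mm behind the grasp point. The pads swing forward as they close: fully open they stand 13 mm farther back than shut.
Start: joints at [1.153, 0.591, 0.048, 1.609, -0.033, 0.943, -0.034], TCP at [0.231, -0.687, 0.231] pointing down, gripper open.
Joint ranges: [-2.69, 2.69], [-0.47, 2.24], [-1.27, 1.36], [0.19, 2.51], [-1.53, 4.68], [0.08, 2.07], [-3.09, 3.09]. Speed limits (rad/s): [2.57, 2.57, 3.14, 3.14, 3.14, 3.14, 3.14].

INTERFACE

Orientations are given as a unit quaternion [w, x, y, z].
In Python, from plant import telemetry, eyes, job gives the robot as it stands. The module is installed in compiled form; this text tells all that it offers.
- The arm moves only by the shell command python3 -m jog 'ROWS' [FORCE]. ROWS is JSON, a list that holds one entry, the list of rows, each a list of 5 numbers: the shift along the tool's x, y, z in units of 0.6 m (1.0 is 0.6 m), then the turn about the tool's z in units of pi/2 rad (1.0 is pi/2 rad), then the opening, from -1 (shut) to 1 (fully open). In form: [[[tx, ty, tz, yaw, fingers], ...]]. A call has 1 to 10 rows; each row is the pose to reach, as a shift and turn from the pose commanded when the call began, along the tool's axes at that moment; what a row does not reach only later rows make up. A row lasts 1/12 s, in which the tool goes at most 41.7 mm and 7.16 degrees, less where a joint would pass 70% of its speed; a pose out of reach is approached as far as the arm can. A call with a number of a shift or a turn outside -1 to 1 is refused whole. A call with a gripper value outside its range is refused whole. The fingers move at their own pace and stop on an object; FORCE is the grip in N (left out, the last holds). Time passes only in rows, so rows that repeat a pose let the fingers close. It gives the time, the measured TCP pose, the force, the opening and the grip force at its end, in the units of the state.
- telemetry.get_obs(): the state, without advancing time (a new reading comes with each control period).
- eyes.camera(name): name is "scene" or "side" or "wrist"; returns a dict with "image" (384x512x3 uint8, blue, green, red), "camera_matrix" (3x3 intrinsics, pixels), "R" (3x3) and "t" (3): a world point X has camera coordinates R X + t; the wrist camera has in their place "tool_from_camera" (4x4, takes a point from camera to tool coordinates, whose origin is the TCP and whose axes are the flange's). Camera axes: x right, y down, z forward; pixel columns grow to the right and rows downward; lengths in m; the calibration is good to about 2 mm. A picture is of the moment at which its call begins: read the wrist's pose just before it. There is no depth.
- job.hand_in(): hands the job in; it is judged then, once.
The state is a dict: "time": time; "joint_positions": joint angles; "joint_vel": joint speeds; "tau": joint torques, N m; "ee_pos": TCP position; "eef_rot": TCP orientation; "wrist_force": force on the tool from outside, world axes, zero at the start; "ft_torque": the same for the moment, N m; "opening": finger opening in m; "finger_force": force on a finger pad.
Only numpy, scipy, OpenCV 4.12 (cv2) and the standard library are available. Lean on these libraries where they do the work, as an engineer would, in place of code of your own. Each camera call takes 0.05 s, during which the arm holds its last target. There are 200 camera calls.

## Working session

There is one attempt and no reset: what is moved stays moved. The work goes in short steps, Python scripts to look and compute and a shell command to move; the robot and the scene stay as the last step left them, time stands still between calls to the robot, and variables do not carry over. Pictures are saved under pics/ and viewed, at most 14 in all, crops included, and the job is handed in when it is done.

```bash
mkdir -p pics; cat > h.py <<'E'
import numpy as np, cv2
from plant import telemetry, eyes, job
from scipy.spatial.transform import Rotation as Ro
def snap(name,fn):
    o=telemetry.get_obs(); c=eyes.camera(name); cv2.imwrite('pics/'+fn+'.png',c['image'])
    K=np.array(c['camera_matrix'])
    if name=='wrist':
        q=o['eef_rot']; R=Ro.from_quat([q[1],q[2],q[3],q[0]]).as_matrix()
        T=np.eye(4);T[:3,:3]=R;T[:3,3]=o['ee_pos']; W=np.linalg.inv(T@np.array(c['tool_from_camera']))
    else:
        W=np.eye(4);W[:3,:3]=c['R'];W[:3,3]=np.array(c['t']).ravel()
    np.savez('pics/'+fn+'.npz',K=K,W=W); return c['image']
def load(fn):
    d=np.load('pics/'+fn+'.npz'); return d['K'],d['W']
def at(fn,uv,z):
    K,W=load(fn); uv=np.atleast_2d(uv).astype(float)
    d=(np.linalg.inv(K)@np.c_[uv,np.ones(len(uv))].T).T@W[:3,:3]; o=-W[:3,:3].T@W[:3,3]
    return o+d*((z-o[2])/d[:,2])[:,None]
def tri(*obs): # (fn,u,v)...
    A=[];b=[]
    for fn,u,v in obs:
        K,W=load(fn);P=K@W[:3]
        for r,x in((0,u),(1,v)):
            a=P[r]-x*P[2];A.append(a[:3]);b.append(-a[3])
    return np.linalg.lstsq(np.array(A),np.array(b),rcond=None)[0]
def proj(fn,X):
    K,W=load(fn);p=(K@(W[:3,:3]@np.atleast_2d(X).T+W[:3,3:4])).T;return p[:,:2]/p[:,2:]
def tool(): 
    o=telemetry.get_obs();q=o['eef_rot'];return np.array(o['ee_pos']),Ro.from_quat([q[1],q[2],q[3],q[0]]).as_matrix()
def go(x,y,z,yaw=None): # rows units to reach target TCP; yaw=world angle of tool y axis (mod pi)
    p,R=tool(); d=R.T@(np.array([x,y,z])-p)/0.6; a=0
    if yaw is not None:
        cur=np.arctan2(R[1,1],R[0,1]); a=(yaw-cur+np.pi/2)%np.pi-np.pi/2; a=-a/(np.pi/2)
    print('shift',np.round(d,4),'turn',round(a,4)); return d,a
E
python3 - <<'E'
from h import *
print(telemetry.get_obs())
a=snap('scene','s0');b=snap('side','d0')
for n in('s0','d0'):
    K,W=load(n);print(K.round(1).tolist(),(-W[:3,:3].T@W[:3,3]).round(3))
E
```

```text
{'time': 0.0, 'joint_positions': array([ 1.15250983,  0.59210355,  0.04826771,  1.6098749 , -0.03331697,
        0.94268828, -0.03371125]), 'joint_vel': array([ 8.65783917e-04,  3.16842185e-03, -1.33282478e-03,  1.26591700e-03,
       -1.61353821e-05, -7.70567456e-04, -1.36577507e-03]), 'tau': array([-9.36122706e-04, -5.48679328e+01,  1.54633105e+00, -1.98123568e+01,
        9.50931368e-03,  8.75977246e-03,  2.01576961e-05]), 'ee_pos': array([ 0.23110835, -0.68627908,  0.23013164]), 'eef_rot': array([-1.11123856e-03,  9.86835695e-01,  1.61722055e-01, -2.30744693e-04]), 'wrist_force': array([ 0.18371413, -0.57163715, -0.10665609]), 'ft_torque': array([-0.0017306 ,  0.01014566,  0.00910511]), 'finger_force': 0.0, 'opening': 0.08505647554133693}
[[492.2, 0.0, 262.5], [0.0, 492.2, 185.0], [0.0, 0.0, 1.0]] [1.457 0.432 0.927]
[[393.1, 0.0, 262.2], [0.0, 393.1, 189.1], [0.0, 0.0, 1.0]] [0.498 0.674 0.838]
```

View pics/s0.png

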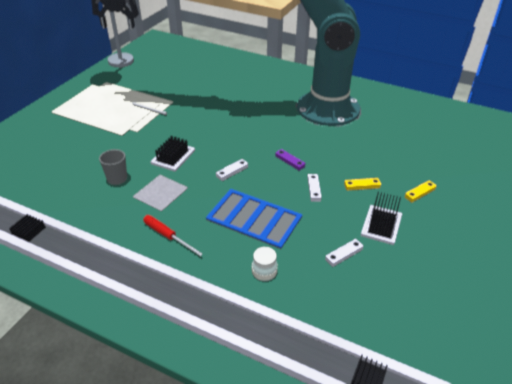

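View pics/d0.png

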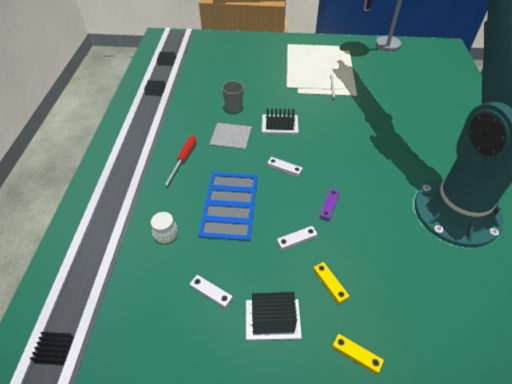

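Bars wanted: the silver ones at scene (232,169), (314,187) and (345,252). Lookalikes: purple (290,159) and yellow (363,184), (421,190), which are not wanted. Tall sink at (382,217), low sink at (173,152). The black sinks on the conveyor at (28,228) and (370,372) are decoys. Next I'll check enlarged crops.

```bash
python3 - <<'E'
from h import *
a=cv2.imread('pics/s0.png')[125:275,140:410];cv2.imwrite('pics/s0c.png',cv2.resize(a,None,fx=2.96,fy=2.96,interpolation=cv2.INTER_CUBIC))
a=cv2.imread('pics/d0.png')[100:345,160:360];cv2.imwrite('pics/d0c.png',cv2.resize(a,None,fx=2.4,fy=2.4,interpolation=cv2.INTER_CUBIC))
E
```

```text
(no output)
```

View pics/s0c.png

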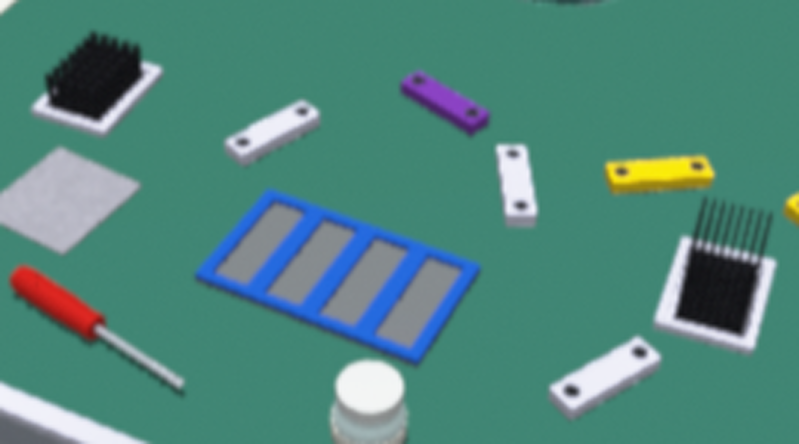

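View pics/d0c.png

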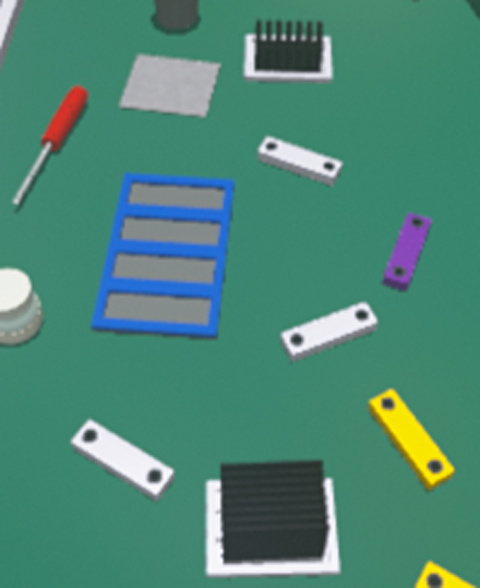

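```bash
python3 - <<'E'
from h import *
P={'A':[((242,142),(271,146)),((302,111),(329,166))],'B':[((521,206),(297,340)),((513,154),(362,315))],'C':[((571,391),(90,436)),((640,352),(155,476))],
'tray':[((271,190),(234,180)),((481,266),(216,335)),((414,362),(94,327)),((197,277),(126,174))],
'P':[((684,236),(333,480)),((776,259),(339,572)),((753,350),(208,574)),((655,323),(207,481))],
'Q':[((163,70),(332,78)),((104,132),(246,78)),((33,107),(246,34))],
'mat':[((61,147),(220,64)),((140,185),(206,115)),((62,253),(120,107))]}
for k,v in P.items():
    X=np.array([tri(('s0',140+s[0]/2.96,125+s[1]/2.96),('d0',160+d[0]/2.4,100+d[1]/2.4)) for s,d in v])
    print(k,X.round(4).tolist())
    if len(v)==2: e=X[0]-X[1];print('  c',X.mean(0).round(4),'ang',np.degrees(np.arctan2(e[1],e[0])).round(1),np.linalg.norm(e).round(3))
    elif len(v)==4: 
        print('  c',X.mean(0).round(4)); 
    else: print('  c',((X[0]+X[2])/2).round(4))
    if len(v)>2:
        for i in range(len(v)-1): e=X[i+1]-X[i];print('   edge',np.linalg.norm(e).round(3),np.degrees(np.arctan2(e[1],e[0])).round(1))
c=eyes.camera('wrist');print(np.round(c['tool_from_camera'],3).tolist(),np.round(c['camera_matrix'],1).tolist())
p,R=tool();print(p,R.round(3).tolist())
E
```

```text
A [[0.502, -0.1463, 0.0149], [0.431, -0.1168, 0.0146]]
  c [ 0.4665 -0.1316  0.0147] ang -22.6 0.077
B [[0.465, 0.1335, 0.0135], [0.3971, 0.0988, 0.014]]
  c [0.4311 0.1162 0.0137] ang 27.1 0.076
C [[0.6609, 0.2534, 0.0133], [0.594, 0.2911, 0.014]]
  c [0.6274 0.2723 0.0137] ang -29.4 0.077
tray [[0.5446, -0.0915, 0.0078], [0.5497, 0.1279, 0.0061], [0.6794, 0.1206, 0.001], [0.6754, -0.096, 0.0045]]
  c [0.6123 0.0153 0.0048]
   edge 0.219 88.7
   edge 0.13 -3.2
   edge 0.217 -91.1
P [[0.4282, 0.2821, 0.0064], [0.4233, 0.3674, 0.0086], [0.5384, 0.3755, 0.0038], [0.5462, 0.2903, 0.005]]
  c [0.484  0.3289 0.006 ]
   edge 0.085 93.3
   edge 0.115 4.0
   edge 0.086 -84.7
Q [[0.426, -0.2853, 0.0069], [0.5398, -0.2837, 0.004], [0.5446, -0.3656, 0.0111]]
  c [ 0.4853 -0.3254  0.009 ]
   edge 0.114 0.8
   edge 0.082 -86.7
mat [[0.5767, -0.3104, 0.0024], [0.5878, -0.2117, -0.0001], [0.7004, -0.2236, -0.0014]]
  c [ 6.386e-01 -2.670e-01  5.000e-04]
   edge 0.099 83.6
   edge 0.113 -6.1
[[0.001, -0.949, -0.315, 0.082], [1.0, 0.001, -0.001, -0.0], [0.001, -0.315, 0.949, -0.142], [0.0, 0.0, 0.0, 1.0]] [[323.1, 0.0, 259.4], [0.0, 323.1, 194.6], [0.0, 0.0, 1.0]]
[ 0.23118391 -0.68650029  0.23041734] [[0.948, 0.319, -0.001], [0.319, -0.948, 0.002], [-0.0, -0.002, -1.0]]
```

Three silver bars confirmed (crop holes A (242,142)/(302,111), B (513,154)/(521,206), C (571,391)/(640,352)); tray, nests and mat heights agree with the text. Starting with a wrist look over nest Q.

```bash
python3 -c "
from h import *
go(0.485,-0.325,0.23,np.pi/2+np.radians(1.5))"
```

```text
shift [ 0.5932 -0.436   0.0014] turn 0.1902
```

```bash
python3 -m jog '[[[0.06,-0.044,0,0.03,1],[0.12,-0.088,0,0.07,1],[0.18,-0.132,0,0.1,1],[0.24,-0.176,0,0.13,1],[0.3,-0.22,0,0.16,1],[0.36,-0.264,0,0.19,1],[0.42,-0.308,0,0.19,1],[0.48,-0.352,0,0.19,1],[0.54,-0.396,0,0.19,1],[0.593,-0.436,0,0.19,1]]]' 60
python3 -m jog '[[[0,0,0,0,1],[0,0,0,0,1],[0,0,0,0,1]]]'
python3 - <<'E'
from h import *
print(tool()[0],telemetry.get_obs()['joint_positions'].round(2)); go(0.485,-0.325,0.23,np.pi/2+np.radians(1.5))
snap('wrist','w1')
E
```

```text
time: 0.98
ee_pos: [0.4716, -0.3443, 0.2312]
eef_rot: [-0.0, 1.0, 0.013, -0.0]
wrist_force: [0.4, 0.5, 0.0]
opening: 0.0852
finger_force: 0.0
time: 1.23
ee_pos: [0.4706, -0.3461, 0.2311]
eef_rot: [0.0, 1.0, 0.014, -0.0]
wrist_force: [-0.3, -0.9, 0.0]
opening: 0.0852
finger_force: 0.0
[ 0.47062898 -0.34613578  0.23113901] [ 0.49  0.42  0.09  1.94 -0.05  0.79 -0.93]
shift [ 0.0249 -0.0346  0.0019] turn 0.0007
```

View pics/w1.png

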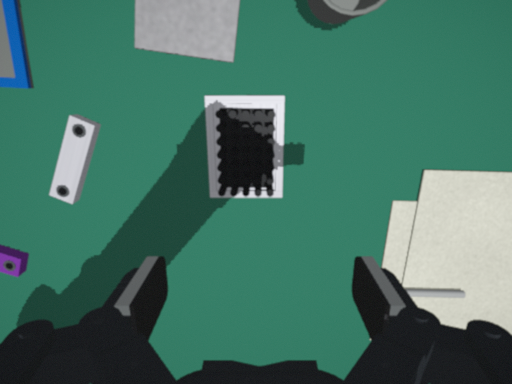

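Wrist view: nest Q at corners (205,97),(285,96),(283,197),(209,197), the low sink inside at about (218–275, 107–195).

```bash
python3 - <<'E'
from h import *
X=at('w1',[(205,97),(285,96),(283.5,197),(209,197)],0.009);print(X.round(4).tolist(),X.mean(0))
a=at('w1',[(275,194),(275,107),(218,107)],0.044);print(a.round(4).tolist())
print(at('w1',[(79,130),(62,191)],0.016).round(4).tolist(), 'A')
go(0.485,-0.3255,0.10,np.pi/2+np.radians(1.5))
E
```

```text
[[0.5412, -0.2846, 0.009], [0.5446, -0.371, 0.009], [0.4296, -0.3753, 0.009], [0.4271, -0.2865, 0.009]] [ 0.48560012 -0.32935593  0.009     ]
[[0.4446, -0.3629, 0.044], [0.5348, -0.359, 0.044], [0.5332, -0.3029, 0.044]]
[[0.5029, -0.1472, 0.016], [0.432, -0.117, 0.016]] A
shift [ 0.0263 -0.0357  0.2186] turn -0.0009
```

```bash
python3 -m jog '[[[0.014,-0.015,0.05,-0.006,1],[0.028,-0.030,0.11,-0.006,1],[0.028,-0.030,0.17,-0.006,1],[0.028,-0.030,0.23,-0.006,1],[0.028,-0.030,0.27,-0.006,1],[0.028,-0.030,0.31,-0.006,1],[0.028,-0.030,0.335,-0.006,1],[0.028,-0.030,0.355,-0.006,1],[0.028,-0.030,0.365,-0.006,1],[0.028,-0.030,0.365,-0.006,1]]]' 60
python3 -m jog '[[[0,0,0,0,0.4],[0,0,0,0,0],[0,0,0,0,-0.2],[0,0,0,0,-0.4],[0,0,0,0,-0.5],[0,0,0,0,-0.6],[0,0,0,0,-0.6],[0,0,0,0,-0.6]]]' 60
```

```text
time: 2.12
ee_pos: [0.4859, -0.3287, 0.0113]
eef_rot: [-0.0, 1.0, 0.017, -0.001]
wrist_force: [-0.3, 0.3, -0.2]
opening: 0.085
finger_force: 0.0
time: 2.78
ee_pos: [0.4882, -0.3289, 0.0139]
eef_rot: [0.001, 1.0, 0.018, 0.001]
wrist_force: [-0.1, -0.9, 5.7]
opening: 0.059
finger_force: 66.9
```

```bash
python3 -m jog '[[[0,0,-0.03,0,-0.6],[0,0,-0.07,0,-0.6],[0.02,-0.007,-0.11,0,-0.6],[0.06,-0.022,-0.13,0,-0.6],[0.11,-0.041,-0.13,0,-0.6],[0.16,-0.06,-0.13,0,-0.6],[0.21,-0.08,-0.13,0,-0.6],[0.257,-0.095,-0.13,0,-0.6],[0.257,-0.095,-0.13,0,-0.6],[0.257,-0.095,-0.13,0,-0.6]]]' 60
python3 -c "
from h import *
go(0.639,-0.267,0.0135)"
```

```text
time: 3.62
ee_pos: [0.6413, -0.262, 0.0899]
eef_rot: [-0.001, 1.0, 0.02, 0.0]
wrist_force: [-1.5, -0.8, -2.2]
opening: 0.0593
finger_force: 65.9
shift [-0.0044  0.0084  0.1274] turn 0
```

```bash
python3 -m jog '[[[-0.004,0.008,0.04,0,-0.6],[-0.004,0.008,0.08,0,-0.6],[-0.004,0.008,0.105,0,-0.6],[-0.004,0.008,0.12,0,-0.6],[-0.004,0.008,0.125,0,-0.6],[-0.004,0.008,0.127,0,-0.6],[-0.004,0.008,0.128,0,-0.6]]]' 60
python3 -m jog '[[[0,0,0,0,0],[0,0,0,0,0.5],[0,0,0,0,1],[0,0,0,0,1],[0,0,-0.04,0,1],[0,0,-0.1,0,1],[0,0,-0.16,0,1],[0,0,-0.22,0,1],[0,0,-0.28,0,1],[0,0,-0.34,0,1]]]' 60
python3 -c "
from h import *
go(0.485,0.300,0.23,np.pi/2+np.radians(4))"
```

```text
time: 4.2
ee_pos: [0.6376, -0.2704, 0.0141]
eef_rot: [0.0, 1.0, 0.018, 0.001]
wrist_force: [0.1, 0.5, -1.5]
opening: 0.0591
finger_force: 65.9
time: 5.03
ee_pos: [0.637, -0.2701, 0.2201]
eef_rot: [0.0, 1.0, 0.018, 0.001]
wrist_force: [0.4, -0.2, 0.1]
opening: 0.0855
finger_force: 0.0
shift [-0.2191 -0.9587 -0.0172] turn -0.0217
```

```bash
python3 -c "
from h import *
snap('wrist','w2')"
python3 -m jog '[[[-0.015,-0.066,0,0,1],[-0.03,-0.132,0,0,1],[-0.045,-0.198,0,0,1],[-0.06,-0.264,0,0,1],[-0.075,-0.33,0,0,1],[-0.09,-0.396,0,0,1],[-0.105,-0.462,0,0,1],[-0.12,-0.528,0,0,1],[-0.135,-0.594,0,-0.01,1],[-0.15,-0.66,0,-0.02,1]]]' 60
python3 -m jog '[[[-0.015,-0.066,0,0,1],[-0.03,-0.132,-0.01,0,1],[-0.045,-0.198,-0.02,0,1],[-0.06,-0.264,-0.02,0,1],[-0.07,-0.34,-0.02,0,1],[-0.07,-0.34,-0.02,0,1],[-0.07,-0.34,-0.02,0,1],[-0.07,-0.34,-0.02,0,1]]]' 60
python3 -c "
from h import *
print(telemetry.get_obs()['joint_positions'].round(2))
snap('wrist','w3')"
```

```text
time: 5.92
ee_pos: [0.5324, 0.1242, 0.2181]
eef_rot: [-0.0, 0.999, 0.034, 0.001]
wrist_force: [0.7, 0.1, -0.1]
opening: 0.0856
finger_force: 0.0
time: 6.58
ee_pos: [0.4773, 0.3229, 0.2296]
eef_rot: [0.0, 0.999, 0.034, 0.0]
wrist_force: [0.3, -0.8, -1.0]
opening: 0.0855
finger_force: 0.0
[-0.71  0.41  0.04  1.95 -0.02  0.78 -2.15]
```

View pics/w3.png

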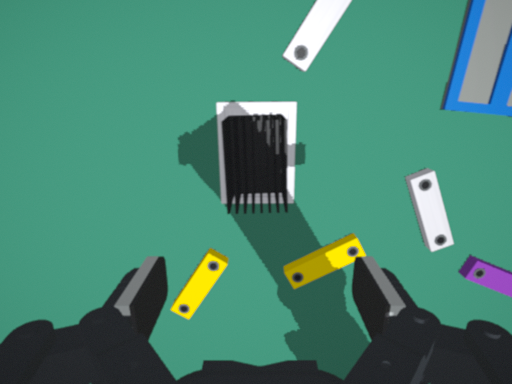

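Tall sink in nest P: plate corners (217,102),(297,102),(294,203); sink top spans (226–288) across, with its near edge at row about 212.

```bash
python3 - <<'E'
from h import *
X=at('w3',[(217,102),(297,102),(294,203)],0.009);print(X.round(4).tolist(),(X[0]+X[2])/2)
for e in (X[1]-X[0],X[1]-X[2]):print(np.degrees(np.arctan2(e[1],e[0])),np.linalg.norm(e))
a=at('w3',[(228,212),(289,211),(288,116),(222,116)],0.074);print(a.round(4).tolist(),a.mean(0))
print(at('w3',[(425,185),(441,240)],0.016).round(4).tolist(),'B')
go(0.4845,0.3285,0.016,np.pi/2+np.radians(4))
E
```

```text
[[0.5413, 0.3739, 0.009], [0.5473, 0.2876, 0.009], [0.4316, 0.279, 0.009]] [0.48649499 0.32640997 0.009     ]
-86.05058906586476 0.08646203312321019
4.277190887968189 0.11598737906890992
[[0.4406, 0.3521, 0.074], [0.4458, 0.292, 0.074], [0.5369, 0.3018, 0.074], [0.5328, 0.361, 0.074]] [0.48899999 0.32671877 0.074     ]
[[0.4664, 0.132, 0.016], [0.3988, 0.0966, 0.016]] B
shift [ 0.0118 -0.0114  0.3559] turn -0.0027
```

```bash
python3 -m jog '[[[0.014,-0.009,0.05,-0.003,1],[0.014,-0.009,0.1,-0.003,1],[0.014,-0.009,0.15,-0.003,1],[0.014,-0.009,0.2,-0.003,1],[0.014,-0.009,0.25,-0.003,1],[0.014,-0.009,0.29,-0.003,1],[0.014,-0.009,0.32,-0.003,1],[0.014,-0.009,0.34,-0.003,1],[0.014,-0.009,0.346,-0.003,1],[0.014,-0.009,0.346,-0.003,1]]]' 60
python3 -m jog '[[[0,0,0,0,0.4],[0,0,0,0,0],[0,0,0,0,-0.2],[0,0,0,0,-0.4],[0,0,0,0,-0.5],[0,0,0,0,-0.6],[0,0,0,0,-0.6],[0,0,-0.03,0,-0.6],[0,0,-0.08,0,-0.6],[0,0,-0.13,0,-0.6]]]' 70
```

```text
time: 7.47
ee_pos: [0.4858, 0.3274, 0.0214]
eef_rot: [0.001, 0.999, 0.035, -0.0]
wrist_force: [0.6, -0.6, 0.3]
opening: 0.0853
finger_force: 0.0
time: 8.3
ee_pos: [0.4837, 0.3283, 0.0997]
eef_rot: [0.001, 0.999, 0.036, -0.002]
wrist_force: [1.4, 0.2, -4.1]
opening: 0.0597
finger_force: 76.7
```

```bash
python3 -m jog '[[[-0.002,0.03,-0.01,0,-0.6],[-0.006,0.085,-0.01,0,-0.6],[-0.01,0.14,-0.01,0,-0.6],[-0.014,0.2,-0.01,0,-0.6],[-0.018,0.26,-0.01,0,-0.6],[-0.022,0.32,-0.01,0,-0.6],[-0.026,0.38,-0.01,0.01,-0.6],[-0.03,0.44,-0.01,0.02,-0.6],[-0.034,0.5,-0.01,0.027,-0.6],[-0.038,0.55,-0.01,0.027,-0.6]]]' 70
python3 -c "
from h import *
go(0.486,-0.3285,0.105,np.pi/2+np.radians(1.7))"
```

```text
time: 9.13
ee_pos: [0.4855, -0.0045, 0.106]
eef_rot: [0.0, 1.0, 0.014, -0.0]
wrist_force: [1.2, -0.5, -3.7]
opening: 0.0593
finger_force: 77.3
shift [-0.014   0.5399  0.0022] turn -0.0014
```

```bash
python3 -m jog '[[[-0.002,0.055,0,0,-0.6],[-0.004,0.11,0,0,-0.6],[-0.006,0.17,0,0,-0.6],[-0.008,0.23,0,0,-0.6],[-0.01,0.29,0,0,-0.6],[-0.012,0.35,0,0,-0.6],[-0.014,0.41,0,0,-0.6],[-0.014,0.47,0,0,-0.6],[-0.014,0.51,0,0,-0.6],[-0.014,0.532,0,0,-0.6]]]' 70
python3 -m jog '[[[0,0,0.01,0,-0.6],[0,0,0.01,0,-0.6],[0,0,0.01,0,-0.6]]]' 70
python3 -c "
from h import *
o=telemetry.get_obs();print(o['opening'],o['finger_force'],o['wrist_force'])
go(0.486,-0.3285,0.0215,np.pi/2+np.radians(1.7));snap('wrist','w4')
a=cv2.imread('pics/w4.png');cv2.imwrite('pics/w4b.png',a)"
```

```text
time: 9.97
ee_pos: [0.4862, -0.326, 0.106]
eef_rot: [0.001, 1.0, 0.012, 0.0]
wrist_force: [-1.0, -0.4, -4.4]
opening: 0.0596
finger_force: 77.2
time: 10.22
ee_pos: [0.4867, -0.3181, 0.0991]
eef_rot: [-0.001, 1.0, 0.016, -0.001]
wrist_force: [-0.4, -0.2, -4.1]
opening: 0.0594
finger_force: 77.2
0.05938588135234956 77.15126037597656 [-0.41757458 -0.20532788 -4.07462916]
shift [-0.0014  0.0177  0.1293] turn 0.0014
```

View pics/w4.png

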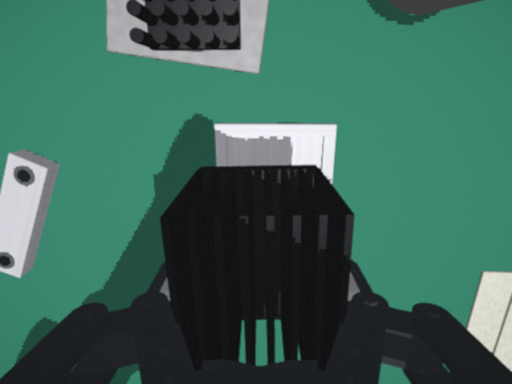

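```bash
python3 -c "
from h import *
print(at('w4',[(200,168),(319,167)],0.1495).round(4).tolist(), at('w4',[(215,125),(337,125)],0.009).round(4).tolist())
go(0.486,-0.3285,0.0215,np.pi/2+np.radians(1.7))"
```

```text
[[0.5461, -0.2984, 0.1495], [0.5476, -0.3331, 0.1495]] [[0.5424, -0.2839, 0.009], [0.5453, -0.3701, 0.009]]
shift [-0.0022  0.0179  0.1298] turn 0.0019
```

```bash
python3 -c "
from h import *
print(at('w4',[(200,168),(319,167)],0.0815).round(4).tolist(), at('w4',[(164,214),(353,212)],0.1515).round(4).tolist())"
```

```text
[[0.529, -0.2859, 0.0815], [0.5316, -0.3462, 0.0815]] [[0.5321, -0.2877, 0.1515], [0.5347, -0.344, 0.1515]]
```

```bash
python3 -m jog '[[[-0.002,0.018,0.01,0,-0.6],[-0.002,0.018,0.04,0,-0.6],[-0.002,0.018,0.07,0,-0.6],[-0.002,0.018,0.09,0,-0.6],[-0.002,0.018,0.105,0,-0.6],[-0.002,0.018,0.115,0,-0.6],[-0.002,0.018,0.122,0,-0.6],[-0.002,0.018,0.127,0,-0.6],[-0.002,0.018,0.13,0,-0.6],[-0.002,0.018,0.13,0,-0.6]]]' 70
python3 -c "
from h import *
go(0.486,-0.3285,0.0215,np.pi/2+np.radians(1.7))"
```

```text
time: 11.1
ee_pos: [0.4866, -0.3318, 0.0236]
eef_rot: [0.0, 1.0, 0.015, 0.0]
wrist_force: [-2.2, 1.7, 5.0]
opening: 0.0591
finger_force: 78.1
shift [-0.0009 -0.0055  0.0035] turn 0.0001
```

```bash
python3 -m jog '[[[0,-0.004,0,0,-0.6],[0,-0.004,0,0,0],[0,-0.004,0,0,0.5],[0,-0.004,0,0,1],[0,-0.004,0,0,1],[0,-0.004,-0.05,0,1],[0,-0.004,-0.11,0,1],[0,-0.004,-0.17,0,1],[0,-0.004,-0.24,0,1],[0,-0.004,-0.31,0,1]]]' 70
python3 -m jog '[[[0,0,-0.04,0,1],[0,0,-0.04,0,1],[0,0,-0.04,0,1]]]'
python3 -c "
from h import *
snap('wrist','w5');print(tool()[0])"
```

```text
time: 11.93
ee_pos: [0.486, -0.3287, 0.2086]
eef_rot: [-0.001, 1.0, 0.015, -0.0]
wrist_force: [0.6, 0.0, -0.2]
opening: 0.0853
finger_force: 0.0
time: 12.18
ee_pos: [0.4875, -0.3297, 0.233]
eef_rot: [0.001, 1.0, 0.015, 0.002]
wrist_force: [-0.7, -0.2, -0.2]
opening: 0.0854
finger_force: 0.0
[ 0.48629158 -0.32904202  0.23123544]
```

View pics/w5.png

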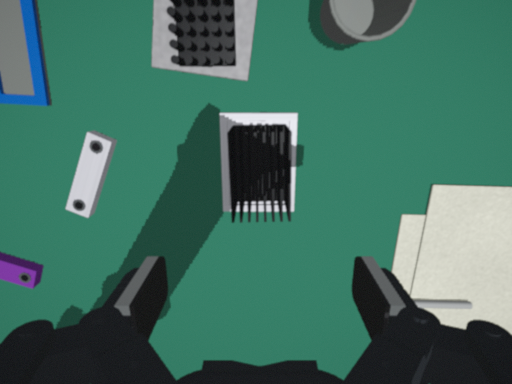

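The tall sink stands square within nest Q: rim (220,113)–(295,210), sink top near edge (232–291, 220). I'll check the numbers and plan the low-sink grasp.

```bash
python3 -c "
from h import *
a=at('w5',[(232,220),(291,220),(291,125),(228,125)],0.074);print(a.round(4).tolist(),a.mean(0))
X=at('w5',[(220,113),(298,113),(295.5,211)],0.009);print((X[0]+X[2])/2)
print(at('w5',[(235,67),(236,0)],0.043).round(4),at('w5',[(247,79),(152,67)],0.003))
go(0.6375,-0.270,0.013,np.pi/2+np.radians(2))"
```

```text
[[0.4426, -0.3031, 0.074], [0.4444, -0.3625, 0.074], [0.5384, -0.3568, 0.074], [0.5366, -0.299, 0.074]] [ 0.49050024 -0.33034168  0.074     ]
[ 0.4859052 -0.3296391  0.009    ]
[[ 0.5882 -0.3029  0.043 ]
 [ 0.6447 -0.3034  0.043 ]] [[ 0.5787538  -0.3131226   0.003     ]
 [ 0.58776291 -0.21089794  0.003     ]]
shift [ 0.2548 -0.0908  0.3638] turn -0.0032
```

```bash
python3 -m jog '[[[0.06,-0.022,0,0,1],[0.12,-0.044,0,0,1],[0.18,-0.066,0,0,1],[0.235,-0.085,0,0,1],[0.255,-0.091,0.05,0,1],[0.255,-0.091,0.11,0,1],[0.255,-0.091,0.17,0,1],[0.255,-0.091,0.23,0,1],[0.255,-0.091,0.28,0,1],[0.255,-0.091,0.31,0,1]]]' 60
python3 -c "
from h import *
go(0.6375,-0.270,0.0115,np.pi/2+np.radians(2))"
```

```text
time: 13.07
ee_pos: [0.6333, -0.2683, 0.0384]
eef_rot: [-0.002, 1.0, 0.015, -0.005]
wrist_force: [-1.0, -0.1, 0.5]
opening: 0.0855
finger_force: 0.0
shift [0.0074 0.0032 0.0447] turn -0.003
```

```bash
python3 -m jog '[[[0,0,0.03,0,1],[0,0,0.045,0,1],[0,0,0.055,0,1],[0,0,0.055,0,0.4],[0,0,0.055,0,0],[0,0,0.055,0,-0.3],[0,0,0.055,0,-0.5],[0,0,0.055,0,-0.6],[0,0,0.055,0,-0.6],[0,0,0.055,0,-0.6]]]' 60
python3 -m jog '[[[0,0,-0.03,0,-0.6],[0,0,-0.08,0,-0.6],[0,0,-0.13,0,-0.6],[0,0,-0.16,0,-0.6],[0,0,-0.16,0,-0.6]]]' 70
python3 -c "
from h import *
go(0.486,0.327,0.105,np.pi/2+np.radians(4.2))"
```

```text
time: 13.9
ee_pos: [0.6379, -0.2705, 0.0129]
eef_rot: [0.0, 1.0, 0.015, 0.0]
wrist_force: [-1.3, 0.4, 1.7]
opening: 0.0588
finger_force: 68.0
time: 14.32
ee_pos: [0.6409, -0.2716, 0.113]
eef_rot: [0.002, 1.0, 0.015, 0.004]
wrist_force: [1.3, -1.2, -2.4]
opening: 0.0588
finger_force: 77.2
shift [-0.229  -1.0049  0.008 ] turn -0.0281
```

```bash
python3 -m jog '[[[-0.01,-0.04,0,0,-0.6],[-0.025,-0.09,0,0,-0.6],[-0.04,-0.15,0,0,-0.6],[-0.055,-0.21,0,0,-0.6],[-0.07,-0.27,0,0,-0.6],[-0.085,-0.33,0,-0.01,-0.6],[-0.1,-0.39,0,-0.02,-0.6],[-0.115,-0.45,0,-0.028,-0.6],[-0.13,-0.51,0,-0.028,-0.6],[-0.145,-0.57,0,-0.028,-0.6]]]' 70
python3 -c "
from h import *
print(tool()[0]);go(0.486,0.327,0.105,np.pi/2+np.radians(4.2))"
```

```text
time: 15.15
ee_pos: [0.5389, 0.0703, 0.107]
eef_rot: [0.0, 0.999, 0.037, -0.001]
wrist_force: [0.9, 0.6, -2.5]
opening: 0.0586
finger_force: 77.0
[0.53890007 0.07028303 0.10697358]
shift [-0.0566 -0.4332  0.0033] turn -0.0
```

```bash
python3 -m jog '[[[-0.008,-0.06,0,0,-0.6],[-0.016,-0.12,0,0,-0.6],[-0.024,-0.18,0,0,-0.6],[-0.032,-0.24,0,0,-0.6],[-0.04,-0.3,0,0,-0.6],[-0.048,-0.36,0,0,-0.6],[-0.055,-0.4,0,0,-0.6],[-0.056,-0.425,0,0,-0.6],[-0.056,-0.427,0,0,-0.6],[-0.056,-0.427,0,0,-0.6]]]' 70
python3 -m jog '[[[0,0,0,0,-0.6],[0,0,0,0,-0.6],[0,0,0,0,-0.6]]]' 70
python3 -c "
from h import *
go(0.486,0.327,0.0145,np.pi/2+np.radians(4.2));snap('wrist','w6')"
```

```text
time: 15.98
ee_pos: [0.4879, 0.3216, 0.1073]
eef_rot: [0.001, 0.999, 0.037, -0.001]
wrist_force: [-0.3, -1.0, -2.9]
opening: 0.0585
finger_force: 77.0
time: 16.23
ee_pos: [0.489, 0.3193, 0.108]
eef_rot: [0.001, 0.999, 0.035, -0.0]
wrist_force: [-0.5, 0.4, -3.1]
opening: 0.0585
finger_force: 77.0
shift [-0.0041 -0.0134  0.1559] turn -0.0022
```

View pics/w6.png

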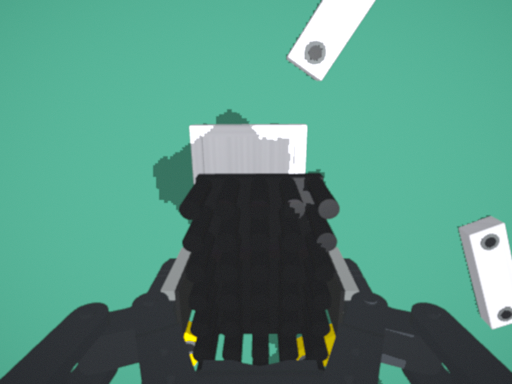

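```bash
python3 -c "
from h import *
print(at('w6',[(197,175),(323,175)],0.101).round(4).tolist(), at('w6',[(190,126),(307,125)],0.009).round(4).tolist())
go(0.486,0.327,0.0145,np.pi/2+np.radians(4.2))"
```

```text
[[0.5294, 0.3525, 0.101], [0.5336, 0.2925, 0.101]] [[0.5406, 0.3745, 0.009], [0.5474, 0.2888, 0.009]]
shift [-0.0041 -0.0125  0.1561] turn -0.0018
```

```bash
python3 -m jog '[[[-0.002,-0.013,0.03,-0.002,-0.6],[-0.002,-0.013,0.07,-0.002,-0.6],[-0.002,-0.013,0.1,-0.002,-0.6],[-0.002,-0.013,0.12,-0.002,-0.6],[-0.002,-0.013,0.135,-0.002,-0.6],[-0.002,-0.013,0.145,-0.002,-0.6],[-0.002,-0.013,0.152,-0.002,-0.6],[-0.002,-0.013,0.155,-0.002,-0.6],[-0.002,-0.013,0.157,-0.002,-0.6],[-0.002,-0.013,0.157,-0.002,-0.6]]]' 70
python3 -m jog '[[[0,0,0,0,-0.6],[0,0,0,0,0],[0,0,0,0,0.5],[0,0,0,0,1],[0,0,0,0,1],[0,0,-0.05,0,1],[0,0,-0.11,0,1],[0,0,-0.17,0,1],[0,0,-0.24,0,1],[0,0,-0.31,0,1]]]' 70
python3 -m jog '[[[0,0,-0.05,0,1],[0,0,-0.05,0,1],[0,0,-0.05,0,1]]]'
python3 -c "
from h import *
snap('wrist','w7');print(tool()[0])"
```

```text
time: 17.12
ee_pos: [0.4869, 0.3299, 0.0144]
eef_rot: [-0.0, 0.999, 0.038, 0.0]
wrist_force: [-0.3, -0.0, -2.3]
opening: 0.0588
finger_force: 77.1
time: 17.95
ee_pos: [0.4861, 0.3293, 0.2012]
eef_rot: [0.0, 0.999, 0.038, -0.0]
wrist_force: [1.0, 0.6, -0.3]
opening: 0.0853
finger_force: 0.0
time: 18.2
ee_pos: [0.4877, 0.3305, 0.232]
eef_rot: [-0.002, 0.999, 0.038, 0.002]
wrist_force: [0.3, 0.0, -1.3]
opening: 0.0856
finger_force: 0.0
[0.48647356 0.32964017 0.23000712]
```

View pics/w7.png

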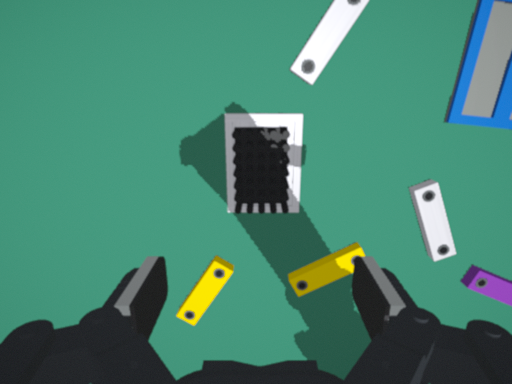

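Low sink sits inside nest P (rim (225,114)–(300,212), pins 233–289 × 127–205). Now the bars, with C at holes (308,67),(354,0) and B at holes (429,196),(443,250).

```bash
python3 -c "
from h import *
a=at('w7',[(234,206),(289,206),(289,128),(234,128)],0.044);print(a.round(4).tolist(),a.mean(0))
X=at('w7',[(225,114),(303,114),(300,212)],0.009);print((X[0]+X[2])/2)
C=at('w7',[(308,67),(354,0)],0.016);e=C[1]-C[0];print(C.round(4),C.mean(0),np.degrees(np.arctan2(e[1],e[0])),np.linalg.norm(e))
B=at('w7',[(429,196),(443,250)],0.016);e=B[0]-B[1];print(B.round(4),B.mean(0),np.degrees(np.arctan2(e[1],e[0])),np.linalg.norm(e))
T=at('w7',[(446,122)],0.009);print(T)
go(0.6275,0.2715,0.15,np.radians(90-29.5))"
```

```text
[[0.4461, 0.3563, 0.044], [0.4508, 0.2966, 0.044], [0.5341, 0.3054, 0.044], [0.5298, 0.3608, 0.044]] [0.49022301 0.32978398 0.044     ]
[0.48587011 0.3261285  0.009     ]
[[0.5945 0.2898 0.016 ]
 [0.6584 0.2526 0.016 ]] [0.62647209 0.27121003 0.016     ] -30.16787012916559 0.07392699330929675
[[0.466  0.1317 0.016 ]
 [0.3983 0.0978 0.016 ]] [0.43218532 0.11474804 0.016     ] 26.64311660454466 0.07577326109178478
[[0.55042268 0.12967174 0.009     ]]
shift [0.2268 0.1147 0.1335] turn 0.3766
```

```bash
python3 -m jog '[[[0.02,0.06,-0.02,0.01,1],[0.04,0.12,-0.03,0.02,1],[0.06,0.18,-0.04,0.03,1],[0.08,0.24,-0.05,0.04,1],[0.1,0.3,-0.05,0.05,1],[0.12,0.36,-0.05,0.06,1],[0.14,0.42,-0.05,0.06,1],[0.15,0.48,-0.05,0.06,1],[0.15,0.53,-0.05,0.06,1],[0.15,0.53,-0.05,0.06,1]]]' 60
python3 -m jog '[[[0,0,0,0,1],[0,0,0,0,1],[0,0,0,0,1],[0,0,0,0,1]]]'
python3 -c "
from h import *
print(tool()[0]);snap('wrist','w8')"
```

```text
time: 19.08
ee_pos: [0.5998, 0.0094, 0.257]
eef_rot: [0.003, 1.0, -0.015, -0.002]
wrist_force: [-0.7, -1.3, 1.1]
opening: 0.0854
finger_force: 0.0
time: 19.42
ee_pos: [0.6001, 0.0217, 0.2586]
eef_rot: [-0.0, 1.0, -0.007, -0.001]
wrist_force: [0.6, 1.2, -0.8]
opening: 0.0854
finger_force: 0.0
[0.60008762 0.021686   0.25864683]
```

View pics/w8.png

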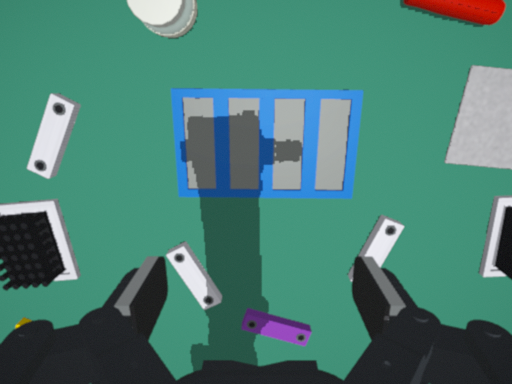

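Tray corners at (171,89),(362,91),(352,198),(180,198); bar C holes (58,109),(40,165), B holes (179,259),(208,299), A hole (391,231).

```bash
python3 -c "
from h import *
X=at('w8',[(171,89),(362,91),(352,198),(180,198)],0.009);print(X.round(4).tolist(),X.mean(0))
for a,b in((1,0),(2,3),(2,1),(3,0)): e=X[b]-X[a];print(np.degrees(np.arctan2(e[1],e[0])),np.linalg.norm(e))
C=at('w8',[(58,109),(40,165)],0.016);print(C.round(4).tolist(),C.mean(0))
B=at('w8',[(179,259),(208,299)],0.016);print(B.round(4).tolist(),B.mean(0),at('w8',[(391,231)],.016))
go(0.627,0.2717,0.15,np.radians(90-29.7))"
```

```text
[[0.6816, 0.1236, 0.009], [0.6764, -0.0967, 0.009], [0.5458, -0.0953, 0.009], [0.5486, 0.1253, 0.009]] [0.61308394 0.01423991 0.009     ]
88.65945859686202 0.22038659924659976
89.26507170508924 0.22063162642799972
-0.6380744935558569 0.13064810826044945
-0.7506500454587477 0.13297735695927587
[[0.6614, 0.2545, 0.016], [0.5957, 0.2904, 0.016]] [0.6285626  0.27247761 0.016     ]
[[0.4643, 0.1327, 0.016], [0.4003, 0.0978, 0.016]] [0.43226835 0.11525566 0.016     ] [[ 0.50200838 -0.147505    0.016     ]]
shift [ 0.0387 -0.4176  0.1817] turn 0.3207
```

```bash
python3 -m jog '[[[0.006,-0.065,0,0.07,0.6],[0.012,-0.13,0,0.14,0.6],[0.018,-0.195,0,0.21,0.6],[0.024,-0.26,0,0.28,0.6],[0.03,-0.325,0.03,0.32,0.6],[0.036,-0.38,0.07,0.32,0.6],[0.039,-0.418,0.12,0.32,0.6],[0.039,-0.418,0.18,0.32,0.6],[0.039,-0.418,0.24,0.32,0.6],[0.039,-0.418,0.28,0.32,0.6]]]' 60
python3 -m jog '[[[0,0,0.02,0,0.6],[0,0,0.02,0,0.6],[0,0,0.02,0,0.6]]]'
python3 -c "
from h import *
print(tool()[0],telemetry.get_obs()['joint_positions'].round(2));snap('wrist','w9')
go(0.628,0.272,0.007,np.radians(90-29.7))"
```

```text
time: 20.3
ee_pos: [0.6258, 0.2718, 0.0878]
eef_rot: [0.001, 0.967, -0.255, -0.002]
wrist_force: [-0.3, -1.2, 0.5]
opening: 0.0684
finger_force: 0.0
time: 20.55
ee_pos: [0.6286, 0.2705, 0.0796]
eef_rot: [-0.0, 0.966, -0.257, 0.0]
wrist_force: [-0.3, -0.1, 0.5]
opening: 0.0688
finger_force: 0.0
[0.62858281 0.27046563 0.07961974] [-0.55  0.72  0.12  1.8  -0.13  0.63 -2.45]
shift [-0.0036 -0.0004  0.1231] turn -0.001
```

View pics/w9.png

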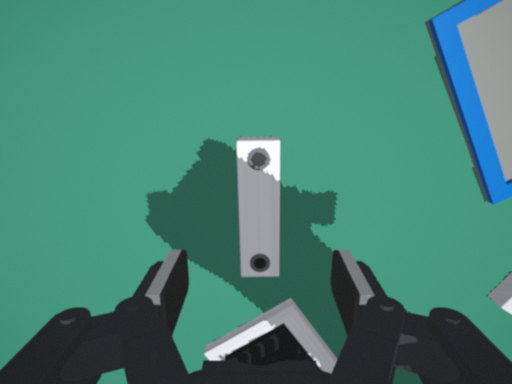

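Bar C lies centred between the fingers, with holes at (258,158) and (259,263).

```bash
python3 -c "
from h import *
C=at('w9',[(258,158),(259,263)],0.016);print(C.round(4).tolist(),C.mean(0))"
python3 -m jog '[[[-0.002,0,0.05,0,0.6],[-0.002,0,0.09,0,0.6],[-0.002,0,0.11,0,0.6],[-0.002,0,0.121,0,0.6],[-0.002,0,0.121,0,0],[-0.002,0,0.121,0,-0.4],[-0.002,0,0.121,0,-0.8],[-0.002,0,0.121,0,-0.9],[-0.002,0,0.121,0,-0.9],[-0.002,0,0.121,0,-0.9]]]' 50
python3 -m jog '[[[0,0,0,0,-0.9],[0,0,-0.05,0,-0.9],[0,0,-0.1,0,-0.9],[0,0,-0.1,0,-0.9],[0,0,-0.1,0,-0.9]]]' 50
python3 -c "
from h import *
go(0.6144,0.0955,0.06,np.radians(89))"
```

```text
[[0.6629, 0.2533, 0.016], [0.5957, 0.291, 0.016]] [0.62931117 0.27215645 0.016     ]
time: 21.43
ee_pos: [0.6289, 0.2709, 0.0087]
eef_rot: [-0.001, 0.966, -0.257, 0.001]
wrist_force: [-0.7, -1.2, 6.6]
opening: 0.0264
finger_force: 50.4
time: 21.85
ee_pos: [0.6289, 0.271, 0.069]
eef_rot: [-0.001, 0.966, -0.257, 0.002]
wrist_force: [-0.4, -0.1, -1.6]
opening: 0.0261
finger_force: 49.7
shift [0.1244 0.266  0.0143] turn -0.3202
```

```bash
python3 -m jog '[[[0.01,0.03,0,-0.04,-0.9],[0.03,0.07,0,-0.11,-0.9],[0.05,0.115,0,-0.18,-0.9],[0.075,0.16,0,-0.25,-0.9],[0.1,0.21,0,-0.3,-0.9],[0.115,0.245,0,-0.32,-0.9],[0.124,0.266,0,-0.32,-0.9],[0.124,0.266,0,-0.32,-0.9],[0.124,0.266,0,-0.32,-0.9],[0.124,0.266,0,-0.32,-0.9]]]' 50
python3 -c "
from h import *
snap('wrist','w10');go(0.6144,0.0955,0.0135,np.radians(89))"
```

```text
time: 22.68
ee_pos: [0.6127, 0.098, 0.0665]
eef_rot: [-0.001, 1.0, -0.008, 0.0]
wrist_force: [0.3, 0.1, -1.1]
opening: 0.0263
finger_force: 49.7
shift [0.0028 0.0051 0.0885] turn 0.002
```

View pics/w10.png

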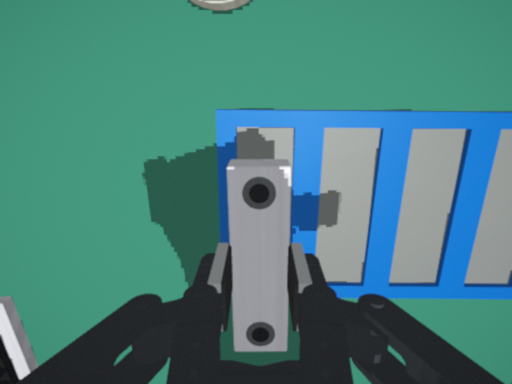

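```bash
python3 -c "
from h import *
h=at('w10',[(259,193),(260.5,333)],0.0738);print(h.round(4).tolist(),h.mean(0).round(4))
s=at('w10',[(237,128),(294,128),(215,110)],0.009);print(s.round(4).tolist())
go(0.6144,0.0955,0.0135,np.radians(89))"
```

```text
[[0.6508, 0.0982, 0.0738], [0.5753, 0.0986, 0.0738]] [0.6131 0.0984 0.0738]
[[0.6716, 0.1116, 0.009], [0.6711, 0.0769, 0.009], [0.6824, 0.1244, 0.009]]
shift [0.0028 0.0051 0.0885] turn 0.002
```

```bash
python3 -m jog '[[[0.003,0.005,0.02,0.002,-0.9],[0.003,0.005,0.05,0.002,-0.9],[0.003,0.005,0.07,0.002,-0.9],[0.003,0.005,0.08,0.002,-0.9],[0.003,0.005,0.086,0.002,-0.9],[0.003,0.005,0.089,0.002,-0.9],[0.003,0.005,0.089,0.002,-0.9],[0.003,0.005,0.089,0.002,-0.9]]]' 50
python3 -m jog '[[[0,0,0,0,-0.2],[0,0,0,0,-0.1],[0,0,0,0,0],[0,0,-0.04,0,0],[0,0,-0.1,0,0],[0,0,-0.16,0,0],[0,0,-0.22,0,0.2],[0,0,-0.26,0,0.4],[0,0,-0.26,0,0.6],[0,0,-0.26,0,0.6]]]' 50
python3 -c "
from h import *
print(tool()[0]);snap('wrist','w11');go(0.4325,0.115,0.06,np.radians(90+27))"
```

```text
time: 23.4
ee_pos: [0.6149, 0.0922, 0.0137]
eef_rot: [-0.0, 1.0, -0.01, 0.001]
wrist_force: [0.6, 0.3, -0.8]
opening: 0.0264
finger_force: 49.7
time: 24.23
ee_pos: [0.6157, 0.0921, 0.1716]
eef_rot: [-0.0, 1.0, -0.011, 0.002]
wrist_force: [-0.1, 0.3, -0.6]
opening: 0.0684
finger_force: 0.0
[0.61565878 0.09205983 0.17157898]
shift [-0.3039 -0.0323  0.1828] turn -0.3133
```

View pics/w11.png

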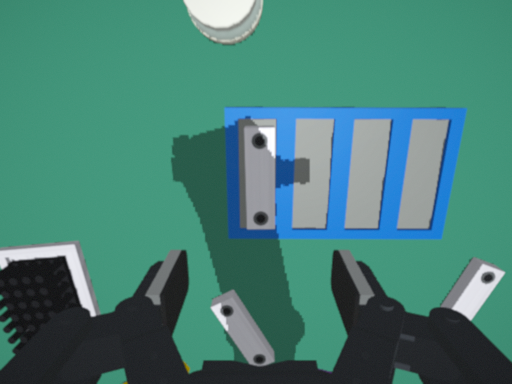

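Bar C lies in the first compartment (holes (260,141),(261,218)); B holes are at (228,311),(260,359). That uses up the picture views, so from here I measure with image code.

```bash
cat >> h.py <<'E'
def bars(fn,z,lo=120): # bright, unsaturated elongated blobs -> world centre & angle of top face
    im=cv2.imread('pics/'+fn+'.png');h=cv2.cvtColor(im,cv2.COLOR_BGR2HSV)
    m=((h[...,1]<45)&(h[...,2]>lo)).astype(np.uint8)
    m=cv2.morphologyEx(m,cv2.MORPH_CLOSE,np.ones((3,3),np.uint8))
    for c in cv2.findContours(m,cv2.RETR_EXTERNAL,cv2.CHAIN_APPROX_NONE)[0]:
        if cv2.contourArea(c)<150: continue
        r=at(fn,c[:,0,:],z)[:,:2].astype(np.float32); (x,y),(w,l),_=cv2.minAreaRect(r*1000)
        b=cv2.boxPoints(cv2.minAreaRect(r*1000)); e=b[1]-b[0] if np.linalg.norm(b[1]-b[0])>np.linalg.norm(b[2]-b[1]) else b[2]-b[1]
        print(fn,'px',c[:,0].mean(0).round().tolist(),'xy mm',round(x,1),round(y,1),'size',round(max(w,l),1),round(min(w,l),1),'ang',round((np.degrees(np.arctan2(e[1],e[0]))+90)%180-90,1))
E
python3 -c "
from h import *
for u in ([(260,141),(261,218)],): C=at('w11',u,0.02);print(C.round(4).tolist(),C.mean(0).round(4))
B=at('w11',[(228,311),(260,359)],0.016);print(B.round(4).tolist(),B.mean(0).round(4))
s=at('w11',[(225,108),(465,108),(442,239),(229,239)],0.009);print(s.mean(0))
bars('w11',0.016)
snap('scene','s1');bars('s1',0.016)"
```

```text
[[0.6523, 0.0917, 0.02], [0.5769, 0.0922, 0.02]] [0.6146 0.092  0.02  ]
[[0.4656, 0.1306, 0.016], [0.3983, 0.0967, 0.016]] [0.432  0.1136 0.016 ]
[0.61326534 0.01445791 0.009     ]
w11 px [243.0, 329.0] xy mm 438.0 114.8 size 107.4 34.4 ang 27.1
w11 px [473.0, 288.0] xy mm 488.1 -132.6 size 69.0 40.9 ang -22.4
w11 px [55.0, 266.0] xy mm 505.0 320.7 size 92.3 90.6 ang 4.3
w11 px [422.0, 173.0] xy mm 615.1 -61.2 size 105.1 31.7 ang -1.3
w11 px [367.0, 173.0] xy mm 616.1 -9.0 size 105.1 32.6 ang -1.2
w11 px [312.0, 172.0] xy mm 617.1 43.1 size 105.2 33.4 ang -1.3
w11 px [260.0, 173.0] xy mm 617.9 92.6 size 107.2 28.9 ang -0.5
w11 px [224.0, 16.0] xy mm 750.6 120.2 size 64.1 31.8 ang 88.8
s1 px [9.0, 313.0] xy mm 1114.4 -315.7 size 124.8 60.6 ang 47.7
s1 px [264.0, 263.0] xy mm 753.0 111.0 size 100.2 57.5 ang 24.6
s1 px [170.0, 312.0] xy mm 970.4 -76.7 size 922.1 37.4 ang 89.8
s1 px [281.0, 224.0] xy mm 618.9 93.3 size 108.8 31.2 ang -1.3
s1 px [262.0, 220.0] xy mm 622.1 44.8 size 100.1 28.4 ang -1.5
s1 px [382.0, 225.0] xy mm 496.9 328.7 size 124.3 86.1 ang 4.5
s1 px [245.0, 213.0] xy m
[... 311 characters left out ...]
69.0] xy mm 473.5 -128.5 size 110.0 43.9 ang -21.4
s1 px [173.0, 160.0] xy mm 495.4 -320.4 size 125.1 91.9 ang 1.6
s1 px [462.0, 92.0] xy mm -308.1 410.6 size 137.3 48.0 ang -0.2
s1 px [113.0, 108.0] xy mm 355.4 -649.9 size 355.0 252.6 ang 89.9
s1 px [119.0, 58.0] xy mm 44.4 -868.5 size 121.6 97.4 ang 22.0
s1 px [224.0, 38.0] xy mm -311.7 -603.7 size 492.8 137.9 ang 89.5
s1 px [480.0, 35.0] xy mm -920.0 400.3 size 873.8 74.0 ang 0.4
s1 px [223.0, 13.0] xy mm -549.3 -739.7 size 533.5 136.0 ang 88.4
s1 px [151.0, 7.0] xy mm -439.2 -1052.8 size 244.5 136.0 ang 36.5
s1 px [120.0, 15.0] xy mm -299.0 -1143.4 size 407.0 58.8 ang 41.3
s1 px [108.0, 19.0] xy mm -251.3 -1174.0 size 461.9 27.0 ang 43.6
```

```bash
python3 -m jog '[[[-0.05,-0.005,0,-0.06,0.6],[-0.1,-0.01,0,-0.13,0.6],[-0.16,-0.016,0,-0.2,0.6],[-0.22,-0.023,0.03,-0.27,0.6],[-0.28,-0.029,0.06,-0.313,0.6],[-0.304,-0.032,0.1,-0.313,0.6],[-0.304,-0.032,0.13,-0.313,0.6],[-0.304,-0.032,0.14,-0.313,0.6],[-0.304,-0.032,0.14,-0.313,0.6],[-0.304,-0.032,0.14,-0.313,0.6]]]' 50
python3 -c "
from h import *
print(telemetry.get_obs()['joint_positions'].round(2));snap('wrist','w12');bars('w12',0.016);go(0.432,0.1147,0.007,np.radians(90+27))"
```

```text
time: 25.17
ee_pos: [0.4329, 0.1149, 0.0849]
eef_rot: [0.0, 0.972, 0.233, -0.0]
wrist_force: [-0.2, 0.6, -0.2]
opening: 0.0683
finger_force: 0.0
[-0.26  0.52 -0.14  2.32  0.22  0.32 -1.68]
w12 px [503.0, 324.0] xy mm 429.8 -100.1 size 48.9 20.6 ang 40.8
w12 px [162.0, 277.0] xy mm 352.7 157.2 size 50.2 11.4 ang 4.6
w12 px [356.0, 276.0] xy mm 420.2 25.7 size 51.2 10.9 ang 49.6
w12 px [114.0, 225.0] xy mm 376.2 202.2 size 13.3 13.0 ang 65.3
w12 px [259.0, 204.0] xy mm 434.4 116.1 size 101.2 28.0 ang 27.1
w12 px [506.0, 113.0] xy mm 561.8 7.5 size 22.8 11.2 ang 40.8
w12 px [475.0, 46.0] xy mm 586.0 47.0 size 56.5 32.3 ang -1.2
w12 px [402.0, 22.0] xy mm 578.4 96.8 size 39.0 37.6 ang -1.2
w12 px [31.0, 50.0] xy mm 464.2 286.8 size 62.4 25.8 ang 4.4
shift [-0.0025 -0.0007  0.1307] turn -0.0007
```

```bash
python3 -m jog '[[[0,0,0.05,0,0.6],[0,0,0.09,0,0.6],[0,0,0.115,0,0.6],[0,0,0.13,0,0.6],[0,0,0.13,0,0],[0,0,0.13,0,-0.4],[0,0,0.13,0,-0.8],[0,0,0.13,0,-0.9],[0,0,0.13,0,-0.9],[0,0,0.13,0,-0.9]]]' 50
python3 -m jog '[[[0,0,0,0,-0.9],[0,0,-0.05,0,-0.9],[0,0,-0.1,0,-0.9],[0,0,-0.1,0,-0.9],[0,0,-0.1,0,-0.9]]]' 50
python3 -c "
from h import *
go(0.6139,0.0415,0.068,np.radians(89))"
```

```text
time: 26.05
ee_pos: [0.4333, 0.1151, 0.0086]
eef_rot: [-0.0, 0.972, 0.233, 0.001]
wrist_force: [-0.5, 0.2, 8.1]
opening: 0.0263
finger_force: 49.9
time: 26.47
ee_pos: [0.4336, 0.1152, 0.069]
eef_rot: [-0.0, 0.972, 0.233, 0.002]
wrist_force: [0.0, 0.1, -1.0]
opening: 0.0266
finger_force: 49.9
shift [0.2122 0.2456 0.0027] turn 0.3106
```

```bash
python3 -m jog '[[[0.02,0.023,0,0.04,-0.9],[0.05,0.058,0,0.1,-0.9],[0.085,0.098,0,0.17,-0.9],[0.12,0.138,0,0.24,-0.9],[0.155,0.178,0,0.3,-0.9],[0.185,0.213,0,0.31,-0.9],[0.205,0.236,0,0.31,-0.9],[0.212,0.245,0,0.31,-0.9],[0.212,0.245,0,0.31,-0.9],[0.212,0.245,0,0.31,-0.9]]]' 50
python3 -c "
from h import *
snap('wrist','w13');bars('w13',0.0745);bars('w13',0.004);go(0.6139,0.0415,0.0135,np.radians(89))"
```

```text
time: 27.3
ee_pos: [0.6104, 0.0419, 0.0662]
eef_rot: [0.0, 1.0, -0.008, -0.002]
wrist_force: [0.4, -0.0, -1.2]
opening: 0.0259
finger_force: 49.9
w13 px [496.0, 351.0] xy mm 558.4 -76.8 size 44.8 22.3 ang 13.1
w13 px [423.0, 202.0] xy mm 639.9 -29.9 size 72.0 21.7 ang -1.3
w13 px [343.0, 200.0] xy mm 640.7 5.8 size 72.3 22.7 ang -1.2
w13 px [260.0, 224.0] xy mm 619.6 42.4 size 116.2 27.4 ang -0.8
w13 px [178.0, 207.0] xy mm 640.5 77.3 size 75.6 22.8 ang -1.2
w13 px [118.0, 2.0] xy mm 722.6 92.2 size 16.7 1.9 ang 89.1
w13 px [496.0, 351.0] xy mm 487.4 -139.0 size 68.5 34.1 ang 13.1
w13 px [423.0, 202.0] xy mm 611.9 -67.3 size 109.9 33.2 ang -1.3
w13 px [343.0, 200.0] xy mm 613.0 -12.8 size 110.5 34.6 ang -1.2
w13 px [260.0, 224.0] xy mm 580.9 43.0 size 177.4 41.9 ang -0.8
w13 px [178.0, 207.0] xy mm 612.8 96.3 size 115.5 34.8 ang -1.2
w13 px [118.0, 2.0] xy mm 738.1 119.1 size 25.5 2.9 ang 89.1
shift [0.0071 0.0014 0.0881] turn 0.0017
```

```bash
python3 -m jog '[[[0.005,0.001,0.02,0.002,-0.9],[0.005,0.001,0.05,0.002,-0.9],[0.005,0.001,0.07,0.002,-0.9],[0.005,0.001,0.08,0.002,-0.9],[0.005,0.001,0.086,0.002,-0.9],[0.005,0.001,0.088,0.002,-0.9],[0.005,0.001,0.089,0.002,-0.9],[0.005,0.001,0.089,0.002,-0.9]]]' 50
python3 -m jog '[[[0,0,0,0,-0.2],[0,0,0,0,-0.1],[0,0,0,0,-0.1],[0,0,-0.04,0,-0.1],[0,0,-0.1,0,-0.1],[0,0,-0.16,0,0],[0,0,-0.22,0,0.2],[0,0,-0.26,0,0.4],[0,0,-0.26,0,0.6],[0,0,-0.26,0,0.6]]]' 50
python3 -c "
from h import *
snap('wrist','w14');bars('w14',0.020);bars('w14',0.016);go(0.467,-0.132,0.09,np.radians(90-23))"
```

```text
time: 28.02
ee_pos: [0.6158, 0.041, 0.0143]
eef_rot: [-0.0, 1.0, -0.01, 0.0]
wrist_force: [-0.6, -0.2, -1.2]
opening: 0.0261
finger_force: 49.9
time: 28.85
ee_pos: [0.6168, 0.0411, 0.1722]
eef_rot: [-0.0, 1.0, -0.01, 0.002]
wrist_force: [-0.4, 0.1, -0.2]
opening: 0.0684
finger_force: 0.0
w14 px [426.0, 288.0] xy mm 492.9 -132.7 size 64.8 38.5 ang -22.2
w14 px [30.0, 276.0] xy mm 505.1 288.4 size 99.5 37.8 ang 4.5
w14 px [369.0, 175.0] xy mm 616.2 -61.5 size 104.4 32.2 ang -1.3
w14 px [315.0, 174.0] xy mm 617.2 -10.0 size 104.4 32.9 ang -1.3
w14 px [261.0, 175.0] xy mm 618.1 40.4 size 104.3 30.8 ang -1.0
w14 px [206.0, 175.0] xy mm 618.5 92.9 size 105.6 33.0 ang -1.5
w14 px [159.0, 16.0] xy mm 751.3 123.0 size 73.1 33.0 ang 88.9
w14 px [426.0, 288.0] xy mm 490.1 -135.0 size 65.7 39.0 ang -22.2
w14 px [30.0, 276.0] xy mm 502.5 291.8 size 100.9 38.3 ang 4.5
w14 px [369.0, 175.0] xy mm 615.1 -62.9 size 105.8 32.6 ang -1.3
w14 px [315.0, 174.0] xy mm 616.1 -10.7 size 105.9 33.4 ang -1.3
w14 px [261.0, 175.0] xy mm 617.0 40.4 size 105.8 31.2 ang -1.0
w14 px [206.0, 175.0] xy mm 617.5 93.6 size 107.1 33.4 ang -1.5
w14 px [159.0, 16.0] xy mm 752.0 124.1 size 74.1 33.5 ang 88.9
shift [-0.2418  0.2929  0.134 ] turn 0.2433
```

```bash
python3 -m jog '[[[-0.035,0.043,0,0.05,0.6],[-0.075,0.09,0,0.12,0.6],[-0.115,0.14,0,0.19,0.6],[-0.155,0.19,0,0.24,0.6],[-0.195,0.238,0.04,0.243,0.6],[-0.23,0.28,0.08,0.243,0.6],[-0.242,0.293,0.12,0.243,0.6],[-0.242,0.293,0.134,0.243,0.6],[-0.242,0.293,0.134,0.243,0.6],[-0.242,0.293,0.134,0.243,0.6]]]' 50
python3 -c "
from h import *
snap('wrist','w15');bars('w15',0.016);go(0.467,-0.132,0.007,np.radians(90-22.7))"
```

```text
time: 29.73
ee_pos: [0.4675, -0.1309, 0.0889]
eef_rot: [-0.0, 0.98, -0.198, -0.001]
wrist_force: [0.7, -0.5, 1.1]
opening: 0.0684
finger_force: 0.0
w15 px [356.0, 276.0] xy mm 388.3 -177.4 size 52.5 11.2 ang 0.5
w15 px [162.0, 277.0] xy mm 446.1 -38.6 size 51.2 11.6 ang -45.2
w15 px [262.0, 201.0] xy mm 469.1 -132.4 size 101.1 28.3 ang -22.5
w15 px [25.0, 96.0] xy mm 598.2 -17.8 size 81.1 31.4 ang -1.3
w15 px [475.0, 77.0] xy mm 488.0 -294.7 size 113.5 35.7 ang 1.5
w15 px [86.0, 60.0] xy mm 598.4 -69.9 size 84.1 32.0 ang -1.3
shift [-0.0017  0.0031  0.1377] turn -0.0015
```

```bash
python3 -m jog '[[[0.002,0.002,0.05,0,0.6],[0.002,0.002,0.1,0,0.6],[0.002,0.002,0.125,0,0.6],[0.002,0.002,0.137,0,0.6],[0.002,0.002,0.137,0,0],[0.002,0.002,0.137,0,-0.4],[0.002,0.002,0.137,0,-0.8],[0.002,0.002,0.137,0,-0.9],[0.002,0.002,0.137,0,-0.9],[0.002,0.002,0.137,0,-0.9]]]' 50
python3 -m jog '[[[0,0,0,0,-0.9],[0,0,-0.05,0,-0.9],[0,0,-0.1,0,-0.9],[0,0,-0.1,0,-0.9],[0,0,-0.1,0,-0.9]]]' 50
python3 -c "
from h import *
go(0.6125,-0.0665,0.068,np.radians(89))"
```

```text
time: 30.62
ee_pos: [0.4688, -0.1335, 0.0089]
eef_rot: [-0.0, 0.98, -0.199, 0.002]
wrist_force: [-0.1, 0.9, 7.1]
opening: 0.026
finger_force: 49.8
time: 31.03
ee_pos: [0.4689, -0.134, 0.0692]
eef_rot: [0.0, 0.98, -0.199, 0.002]
wrist_force: [1.1, -0.6, -1.8]
opening: 0.0259
finger_force: 50.0
shift [ 0.1765 -0.197   0.003 ] turn -0.2443
```

```bash
python3 -m jog '[[[0.02,-0.022,0,-0.04,-0.9],[0.05,-0.055,0,-0.1,-0.9],[0.08,-0.09,0,-0.17,-0.9],[0.11,-0.125,0,-0.23,-0.9],[0.14,-0.155,0,-0.244,-0.9],[0.165,-0.183,0,-0.244,-0.9],[0.1765,-0.197,0,-0.244,-0.9],[0.1765,-0.197,0,-0.244,-0.9],[0.1765,-0.197,0,-0.244,-0.9],[0.1765,-0.197,0,-0.244,-0.9]]]' 50
python3 -c "
from h import *
snap('wrist','w16');bars('w16',0.0745);bars('w16',0.004);go(0.6125,-0.0665,0.0135,np.radians(89))"
```

```text
time: 31.87
ee_pos: [0.6084, -0.0673, 0.0665]
eef_rot: [0.0, 1.0, -0.009, -0.002]
wrist_force: [-0.7, -0.3, -1.1]
opening: 0.0259
finger_force: 49.9
w16 px [260.0, 225.0] xy mm 616.9 -66.8 size 116.8 27.3 ang -0.7
w16 px [172.0, 136.0] xy mm 672.0 -32.1 size 22.6 8.6 ang 89.0
w16 px [93.0, 203.0] xy mm 639.8 6.6 size 74.6 25.8 ang -1.4
w16 px [19.0, 204.0] xy mm 639.9 42.7 size 75.8 25.2 ang -1.5
w16 px [498.0, 172.0] xy mm 653.7 -164.5 size 67.6 20.8 ang 12.9
w16 px [260.0, 225.0] xy mm 577.9 -66.0 size 178.3 41.6 ang -0.7
w16 px [172.0, 136.0] xy mm 661.9 -13.1 size 34.5 13.2 ang 89.0
w16 px [93.0, 203.0] xy mm 612.7 45.9 size 113.9 39.4 ang -1.4
w16 px [19.0, 204.0] xy mm 612.8 101.0 size 115.7 38.5 ang -1.5
w16 px [498.0, 172.0] xy mm 634.0 -215.2 size 103.2 31.8 ang 12.9
shift [ 0.0069 -0.0018  0.0886] turn -0.0011
```

```bash
python3 -m jog '[[[0.002,0,0.02,0,-0.9],[0.002,0,0.05,0,-0.9],[0.002,0,0.07,0,-0.9],[0.002,0,0.08,0,-0.9],[0.002,0,0.086,0,-0.9],[0.002,0,0.088,0,-0.9],[0.002,0,0.089,0,-0.9],[0.002,0,0.089,0,-0.9]]]' 50
python3 -m jog '[[[0,0,0,0,-0.2],[0,0,0,0,-0.1],[0,0,0,0,-0.1],[0,0,-0.04,0,-0.1],[0,0,-0.1,0,-0.1],[0,0,-0.16,0,0],[0,0,-0.22,0,0.2],[0,0,-0.28,0,0.4],[0,0,-0.34,0,0.6],[0,0,-0.4,0,0.6]]]' 50
python3 -m jog '[[[-0.05,-0.1,0,0,0.6],[-0.05,-0.12,0,0,0.6],[-0.05,-0.12,0,0,0.6],[-0.05,-0.12,0,0,0.6],[-0.05,-0.12,0,0,0.6]]]'
python3 -c "
from h import *
print(tool()[0])
for c,n in(('wrist','w17'),('scene','s2'),('side','d2')): snap(c,n)
bars('w17',0.02);
im=cv2.imread('pics/w17.png');h=cv2.cvtColor(im,cv2.COLOR_BGR2HSV)
# dark holes inside tray area
c=proj('w17',[[0.613,0.0145,0.009]])[0];print('tray px',c)
for sx,sy in[(.6144,.0955),(.6135,.0415),(.6125,-.0125),(.6116,-.0665)]:
  for dx in(.038,-.038):
    u,v=proj('w17',[[sx+dx,sy,.02]])[0].astype(int);p=h[v-9:v+10,u-9:u+10,2].astype(int);q=np.argwhere(p<75);print(sy,dx,len(q),at('w17',[q.mean(0)[::-1]+[u-9,v-9]],.02).round(4) if len(q) else None, p.min())
"
```

```text
time: 32.58
ee_pos: [0.6127, -0.0661, 0.0143]
eef_rot: [0.0, 1.0, -0.009, 0.0]
wrist_force: [-0.5, -0.1, -0.6]
opening: 0.0261
finger_force: 49.9
time: 33.42
ee_pos: [0.612, -0.0661, 0.2563]
eef_rot: [0.0, 1.0, -0.009, 0.0]
wrist_force: [0.3, 0.1, -0.6]
opening: 0.0681
finger_force: 0.0
time: 33.83
ee_pos: [0.5835, 0.0062, 0.2542]
eef_rot: [0.0, 1.0, -0.008, 0.0]
wrist_force: [0.3, -1.4, -0.6]
opening: 0.0685
finger_force: 0.0
[0.58352293 0.00616623 0.25420157]
w17 px [37.0, 226.0] xy mm 493.5 298.5 size 115.6 55.6 ang 4.3
w17 px [490.0, 225.0] xy mm 491.6 -287.1 size 116.2 34.7 ang 3.8
w17 px [276.0, 170.0] xy mm 572.8 -11.8 size 31.4 19.6 ang 89.1
w17 px [321.0, 131.0] xy mm 614.1 -64.2 size 106.3 33.1 ang -1.4
w17 px [276.0, 112.0] xy mm 636.6 -12.5 size 62.9 33.5 ang -0.9
w17 px [230.0, 128.0] xy mm 618.1 40.5 size 104.1 32.9 ang -1.8
w17 px [185.0, 129.0] xy mm 617.7 92.3 size 106.3 33.0 ang -1.3
w17 px [480.0, 107.0] xy mm 642.1 -250.8 size 109.6 91.8 ang -6.2
w17 px [150.0, 7.0] xy mm 743.4 116.9 size 58.5 18.3 ang 89.1
tray px [252.59459795 134.29117788]
0.0955 0.038 30 [[0.6532 0.0922 0.02  ]] 68
0.0955 -0.038 56 [[0.5782 0.0918 0.02  ]] 33
0.0415 0.038 0 None 83
0.0415 -0.038 76 [[0.5774 0.0425 0.02  ]] 24
-0.0125 0.038 0 None 175
-0.0125 -0.038 0 None 91
-0.0665 0.038 0 None 87
-0.0665 -0.038 12 [[ 0.5734 -0.0653  0.02  ]] 70
```

```bash
python3 - <<'E'
from h import *
def box(c,a,h):
    R=Ro.from_euler('z',a,degrees=True).as_matrix()
    return np.array([R@[x,y,z]+[c[0],c[1],.004] for x in(-.045,.045) for y in(-.03,.03) for z in(0,h)])
P=((.486,.327),4.2);Q=((.486,-.329),1.7)
for n,s,h in(('s0',P,.07),('d0',P,.07),('s2',Q,.07),('d2',Q,.07),('s0',Q,.04),('d0',Q,.04),('s2',P,.04),('d2',P,.04)):
    im=cv2.imread(f'pics/{n}.png').max(2); p=proj(n,box(*s,h)); lo=p.min(0);hi=p.max(0)
    x0,y0=(lo-8).astype(int);x1,y1=(hi+8).astype(int)
    q=np.argwhere(im[y0:y1,x0:x1]<45)[:,::-1]+[x0,y0]
    print(n,h,'pred',lo.round(1),hi.round(1),'diff',(q.min(0)-lo).round(1),(q.max(0)-hi).round(1))
E
```

```text
s0 0.07 pred [366.3 190.8] [400.7 238.6] diff [ 2.7 19.2] [-6.7 -2.6]Traceback (most recent call last):
  File "<stdin>", line 10, in <module>
    return umr_minimum(a, axis, None, out, keepdims, initial, where)
ValueError: zero-size array to reduction operation minimum which has no identity
```

```bash
python3 - <<'E'
from h import *
def box(c,a,h):
    R=Ro.from_euler('z',a,degrees=True).as_matrix()
    return np.array([R@[x,y,z]+[c[0],c[1],.004] for x in(-.045,.045) for y in(-.03,.03) for z in(0,h)])
P=((.486,.327),4.2);Q=((.486,-.329),1.7)
for n,s,h in(('s0',P,.07),('d0',P,.07),('s2',Q,.07),('d2',Q,.07),('s0',Q,.04),('d0',Q,.04),('s2',P,.04),('d2',P,.04)):
    f=cv2.imread(f'pics/{n}.png').astype(int);im=(f.max(2)<100)&(f.max(2)-f.min(2)<30); p=proj(n,box(*s,h)); lo=p.min(0);hi=p.max(0)
    x0,y0=(lo-8).astype(int);x1,y1=(hi+8).astype(int)
    q=np.argwhere(im[y0:y1,x0:x1])[:,::-1]+[x0,y0]
    print(n,h,'pred',lo.round(1),hi.round(1),'diff',(q.min(0)-lo).round(1),(q.max(0)-hi).round(1)) if len(q) else print(n,'none')
E
```

```text
s0 0.07 pred [366.3 190.8] [400.7 238.6] diff [ 2.7 14.2] [-5.7 -1.6]
d0 0.07 pred [251.3 290.8] [296.3 332.5] diff [0.7 1.2] [-0.3  0.5]
s2 0.07 pred [153.1 126.9] [188.5 166.6] diff [0.9 1.1] [-1.5 -2.6]
d2 0.07 pred [265.8 100.3] [295.4 130.2] diff [0.2 0.7] [-1.4 -1.2]
s0 0.04 pred [154.4 135. ] [188.5 166.6] diff [1.6 1. ] [-1.5 -2.6]
d0 0.04 pred [265.8 107.9] [294.7 130.2] diff [0.2 1.1] [-1.7 -1.2]
s2 0.04 pred [366.3 199.2] [398.4 238.6] diff [2.7 1.8] [-0.4 -1.6]
d2 0.04 pred [251.4 297.2] [295.2 332.5] diff [1.6 2.8] [-0.2  0.5]
```

Both sinks match the seated prediction to within about 2 px, and all three bars lie in the tray. Handing in.

```bash
python3 -c "
from plant import job
print(job.hand_in())"
```

```text
the job is handed in; nothing more can be done
None
```

The job is handed in: by my last camera measurements both heat sinks are swapped and seated in their nests, all three aluminium bars lie in separate tray compartments, and I kept clear of the jar, screwdriver and cup, though I did not re-measure them; the hand-in gave no verdict.

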